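Find the bored end of a turned foot and hold it bore-up

TASK

The turned wooden foot lying on the bench has a round mouth in both ends, but only one is a real bore; the other is a shallow recess. Find the bored end by feel, sliding the ends onto a pin of the green bore gauge until one goes on deep, then draw it off, turn the foot upright with the bored end up and finish while still holding it so, still and well clear above the bench (its lower end at least 10 cm up). Leave the other things on the bench where they are.

Things in the scene. Friction and masses are not known exactly. Their poses are not given: they have to be found in the camera images.
- foot_mid (a point): Centre of the loose wooden foot, 120 mm long on x, 140 g, lying 23 mm up. Middle: square block 46x46, x -18..18, for gripping (y or z). Round ends 42 across from 28 to 60 out, thinner between. Each end face has a 20 mm mouth with dark floor: one is a bore 30 deep, the other a recess 6 deep. Which end (+x, -x) is bored is not told: feel it.
- gauge_pin (a point): Middle of the fixed gauge's level steel pin, 12 mm thick, along y, 60 mm above the bench; it sticks out both sides of the post, tips at y = +-55 mm. With the foot's axis on this y axis, its centre stops at |y| = 109 mm if the end is the recess, 85 mm if the bore; within 97 mm counts as deep. z is up.
- gauge: The green bore gauge, fixed; origin on the bench under the post, axes as gauge_pin. Post 40 mm (x) by 30 mm (y), top 85 mm above the bench; foot plate 100 (x) x 70 (y) x 12 mm high.
- bowl_mid (a point): Centre of a turned wooden bowl, 120 mm across, 50 mm high; bystander
- chisel_mid (a point): Ferrule of a turning chisel with wooden handle, 25 mm thick, lying along its x axis from -160 to +165 mm; bystander
- sander_mid (a point): Centre of a cork sanding block 110 x 60 x 26 mm; bystander
- caliper_mid (a point): Middle of a steel caliper lying flat, 170 mm along x, 8 mm thick, jaws to +y 48 mm; bystander
- glue_mid (a point): Centre of a white glue bottle, 60 mm across, 170 mm high; bystander
- candlestick_mid (a point): Centre of a dark turned candlestick, 84 mm across, 125 mm high; bystander
- mallet_mid (a point): Centre of the head of a wooden mallet, head 80 mm thick, handle to -x 180 mm; bystander
There are look-alikes about, which are no part of the job. Leave any blue or pink look-alike of the part that bears foot_mid alone. Several things look just like the gauge: the one meant starts farthest to the robot's right.

How it is judged:
On the way:
1. the gripped foot's bored end is slid at least 18 mm onto a pin of the gauge (contact force between foot and the fingers above 0.5 N and y of foot_mid in the frame of gauge_pin between -0.097 and 0.097 m and x of foot_mid in the frame of gauge_pin between -0.009 and 0.009 m and z of foot_mid in the frame of gauge_pin between -0.009 and 0.009 m and angle between the x axis of foot_mid and the y axis of gauge_pin, either way round below 0.2 rad), for 0.1 s.
At the end, for the whole second after the job is handed in: The gripper holds the foot still (under 30 mm/s, 0.3 rad/s) with the bored end up and its long axis within 15 degrees of vertical, its centre at least 158 mm above the bench (lower end about 10 cm up), clear of the gauge (angle between foot_mid's own x axis and vertical below 0.26 rad and height (world z) of foot_mid above 0.158 m and contact force between foot and the fingers above 0.5 N and contact force between foot and gauge below 0.1 N and linear speed of foot below 0.03 m/s and angular speed of foot below 0.3 rad/s); the arm keeps its last pose, push and grip.
It fails at once if a bystander is moved more than 25 mm (distance of any of bowl_mid, chisel_mid, sander_mid, caliper_mid, glue_mid, candlestick_mid, mallet_mid from where it was at the start of the episode above 0.025 m).
It also fails if it takes over 59 s, if anything falls off the work surface, if the arm or the gripper's body presses on something with over 40 N, if the wrist force passes 120 N, or if a joint passes its speed limit or range.

ROBOT

A 6-joint arm with a two-finger parallel gripper is mounted at the origin on the work surface. World frame = base frame: x ahead of the robot, y to its left, z up, the work surface at z = 0. Lengths are in m, angles in rad, forces in N, time in s.
With the tool pointing down it reaches from about 0.35 to 0.975 m from the base axis. Payload 4.9 kg.
Tool frame: the origin (TCP) lies at the very end of the fingers, on their centre line; the grasp point (between the pads) lies 19 mm behind it; z points along the fingers, y is the direction in which the jaws open and shut (so a half turn about z gives the same grasp; the last joint's range is limited). The gripper opens to 85 mm and grips with 20 to 120 N. Pads are 22 mm wide; open, the fingers measure 114 mm over their backs; the gripper's body (76 mm by 85 mm) begins 54 mm behind the grasp point. The pads swing forward as they close: fully open they stand 13 mm farther back than shut.
Start: joints at [-1.447, 0.053, 1.613, -0, 1.476, -0.119], TCP at [0.15, -0.607, 0.231] pointing down, gripper open.
Joint ranges: [-3.01, 3.01], [-1.01, 2.22], [0.06, 2.58], [-1.02, 4.17], [0.09, 2.62], [-3.14, 3.14]. Speed limits (rad/s): [2.57, 2.57, 3.14, 3.14, 3.14, 3.14].

INTERFACE

Orientations are given as a unit quaternion [w, x, y, z].
In Python, from plant import monitor, eyes, manip gives the robot as it stands.
- The arm moves only by the tool step_arm, never from a script. Its argument "motion" is a list of rows, each a list of 7 numbers: the shift along the world's x, y, z scaled (see below), then the turn, a rotation vector about the world's x, y, z scaled (see below), then the closure in counts, from 0 (fully open) to 255 (shut). In form: [[x, y, z, ax, ay, az, grip], ...]. A call has 1 to 10 rows; each row is the pose to reach, as a shift and turn from the pose commanded when the call began; what a row does not reach only later rows make up. The controller multiplies each number of a shift by 0.5 m and each number of a turn by 1.5 rad. A row lasts 1/10 s, in which the tool goes at most 50 mm and 8.59 degrees, less where a joint would pass 70% of its speed; a pose out of reach is approached as far as the arm can. A call with a number of a shift or a turn outside -1 to 1 is refused whole. A call with a gripper value outside its range is refused whole. The fingers move at their own pace and stop on an object; the grip force is fixed at half the most. Time passes only in rows, so rows that repeat a pose let the fingers close. It gives the time, the measured TCP pose, the force and the opening at its end, in the units of the state.
- monitor.state(): the state, without advancing time (a new reading comes with each control period).
- eyes.grab_frame(name): name is "side" or "top" or "wrist"; returns a dict with "pixels" (400x640x3 uint8, red, green, blue), "mtx" (3x3 intrinsics, pixels), "rvec" (rotation vector, rad) and "tvec" (3), from world to camera coordinates, as OpenCV has them; the wrist camera has in their place "hand_eye" (4x4, takes a point from camera to tool coordinates, whose origin is the TCP and whose axes are the flange's). Camera axes: x right, y down, z forward; pixel columns grow to the right and rows downward; lengths in m; the calibration is good to about 2 mm. A picture is of the moment at which its call begins: read the wrist's pose just before it. There is no depth.
- manip.job_done(): hands the job in, once; it reports no verdict.
Trained networks look in the newest picture that a camera, given by its name, has taken for a name from the list of things; names that differ only in an ending like _2 or _b are one class to them, and where a whole thing is asked for, a point or a joint stands for the part that bears it (a point fixed in the world has none). Each returns a list of dicts, best first, with "p" (0 to 1); they miss things now and then, are a little off and sometimes report something else, mostly with a low value. They report only what shows in the picture. A call takes as long as a camera call. They do not tell look-alikes from the thing itself.
- eyes.look_for(name, camera): "box" ([centre column, centre row, width, height] in pixels, round what is visible of it).
- eyes.pinpoint(name, camera): "uv" ([column, row] in pixels: a listed point, or the origin of a listed thing).
The state is a dict: "time": time; "joint_pos": joint angles; "joint_vel": joint speeds; "joint_efforts": joint torques, N m; "tool_pos": TCP position; "tool_rot": TCP orientation; "contact_force": force on the tool from outside, world axes, zero at the start; "ft_torque": the same for the moment, N m; "gripper_width": opening from 0.0 (shut) to 1.0 (fully open).
Only numpy, scipy, OpenCV 4.12 (cv2) and the standard library are available. Lean on these libraries where they do the work, as an engineer would, in place of code of your own. Each camera call takes 0.05 s, during which the arm holds its last target.

## Working session

There is one attempt and no reset: what is moved stays moved. The work goes in short steps, Python scripts to look and compute and a tool call to move; the robot and the scene stay as the last step left them, time stands still between calls to the robot, and variables do not carry over. Pictures are saved under pics/ and viewed, and the job is handed in when it is done.

Besides the shell and the picture viewer there is one more tool, called after "Request:" by a JSON object that holds its "api" and its "payload", one argument or row to a line. step_arm: Moves the arm, as the interface text tells. Its arguments: {"type":"object","properties":{"motion":{"type":"array","items":{"type":"array","items":{"type":"number"}}}},"required":["motion"]}

```bash
ls; mkdir -p pics
python3 - <<'E'
from plant import monitor, eyes, manip
import cv2
print(monitor.state())
for n in ("side","top","wrist"):
    f=eyes.grab_frame(n); cv2.imwrite(f"pics/{n}0.png",f["pixels"][:,:,::-1])
    print(n,{k:v for k,v in f.items() if k!="pixels"})
    for t in ("foot_mid","gauge_pin","gauge","bowl_mid","chisel_mid","sander_mid","caliper_mid","glue_mid","candlestick_mid","mallet_mid"):
        print(t,[( [round(float(x)) for x in d["uv"]],round(d["p"],2)) for d in eyes.pinpoint(t,n)])
print(monitor.state()["time"])
E
```

```text
pics
{'time': 0.0, 'joint_pos': array([-1.44699877e+00,  5.33790655e-02,  1.61429566e+00, -2.99095039e-05,
        1.47598224e+00, -1.18987077e-01]), 'joint_vel': array([ 0.00027387, -0.00104667,  0.00050522,  0.00033597,  0.00108036,
        0.00201417]), 'joint_efforts': array([-1.03990922e-03, -3.93674505e+01, -3.70182145e+01, -2.02538636e-04,
        7.09277650e-03, -3.93744642e-06]), 'tool_pos': array([ 0.15017708, -0.60605052,  0.23004825]), 'tool_rot': array([-1.03211962e-03,  9.92640294e-01,  1.21095753e-01, -1.73686578e-05]), 'contact_force': array([ 0.13642867,  0.4851896 , -0.58374082]), 'ft_torque': array([-0.01838756, -0.00760592, -0.0329023 ]), 'gripper_width': 0.9996293423583276}
side {'mtx': array([[427.57697825,   0.        , 312.43769625],
       [  0.        , 427.57697825, 198.19869812],
       [  0.        ,   0.        ,   1.        ]]), 'rvec': array([ 0.7442012 , -2.63842018,  1.08636984]), 'tvec': array([0.45412911, 0.28289111, 1.44216168])}
foot_mid [([274, 258], 0.91), ([298, 290], 0.88), ([276, 220], 0.7)]
gauge_pin [([348, 174], 0.57), ([386, 205], 0.56),
[... 1046 characters left out ...]
0.95)]
mallet_mid [([330, 144], 0.75)]
wrist {'mtx': array([[307.66424108,   0.        , 319.29192617],
       [  0.        , 307.66424108, 195.68364054],
       [  0.        ,   0.        ,   1.        ]]), 'hand_eye': array([[ 5.33076872e-04, -9.46632726e-01, -3.22313820e-01,
         8.34031037e-02],
       [ 9.99998711e-01,  9.92880447e-04, -1.26217653e-03,
        -4.65868083e-04],
       [ 1.51483670e-03, -3.22312732e-01,  9.46632034e-01,
        -1.41721101e-01],
       [ 0.00000000e+00,  0.00000000e+00,  0.00000000e+00,
         1.00000000e+00]])}
foot_mid []
gauge_pin []
gauge []
bowl_mid []
chisel_mid []
sander_mid []
caliper_mid []
glue_mid []
candlestick_mid []
mallet_mid []
1.65
```

View images.

View pics/top0.png

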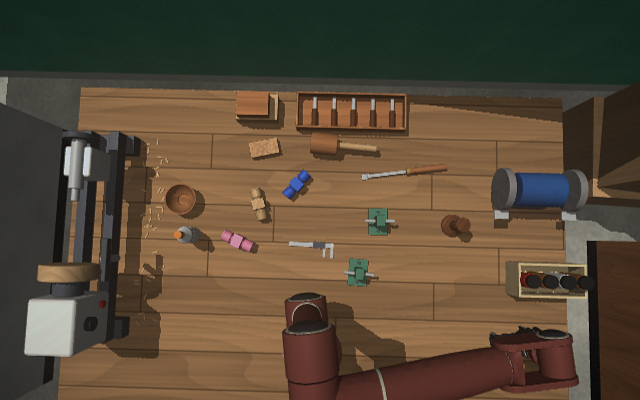

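View pics/side0.png

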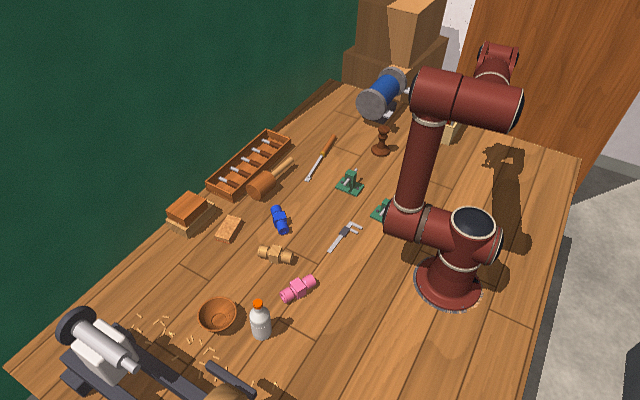

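Run:
```python
import cv2
a=cv2.imread('pics/top0.png'); cv2.imwrite('pics/top0z.png',cv2.resize(a[130:320,220:420],(800,760)[0:2] if 0 else (632,600),interpolation=cv2.INTER_CUBIC))
a=cv2.imread('pics/side0.png'); cv2.imwrite('pics/side0z.png',cv2.resize(a[140:310,220:430],(741,600),interpolation=cv2.INTER_CUBIC))
```

```text
(no output)
```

View pics/top0z.png

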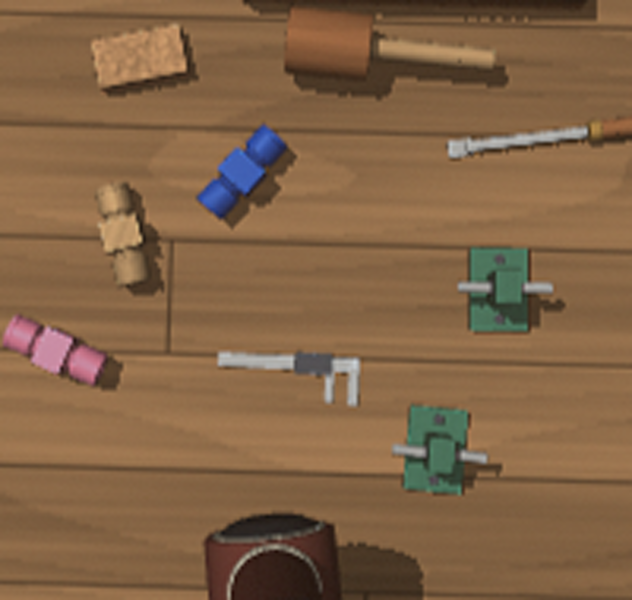

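View pics/side0z.png

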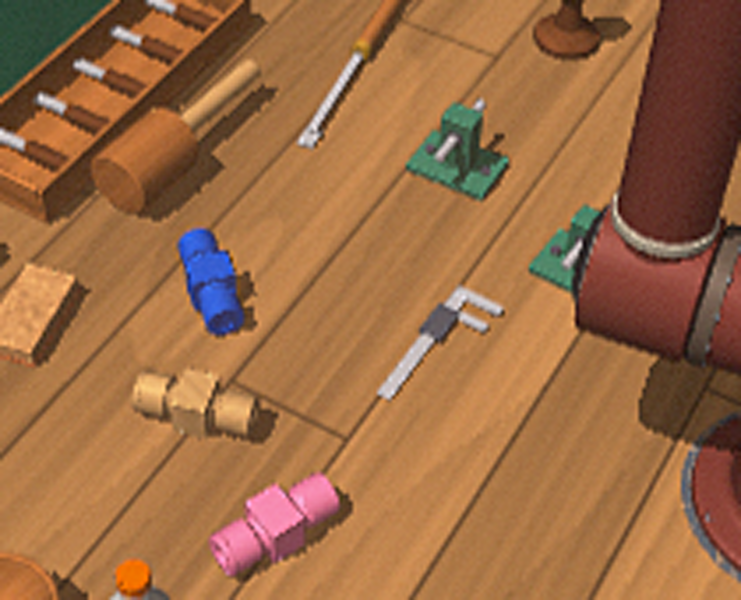

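```bash
cat > h.py <<'E'
import numpy as np, cv2
from scipy.spatial.transform import Rotation as R
CAM={'side':(np.array([[427.57697825,0,312.43769625],[0,427.57697825,198.19869812],[0,0,1]]),np.array([0.7442012,-2.63842018,1.08636984]),np.array([0.45412911,0.28289111,1.44216168])),
'top':(np.array([[400.76202003,0,316.38476824],[0,400.76202003,203.12991357],[0,0,1]]),np.array([2.20542322,-2.14863492,0.07904575]),np.array([-0.01331433,0.55978966,1.50017349]))}
KW=np.array([[307.66424108,0,319.29192617],[0,307.66424108,195.68364054],[0,0,1]])
HE=np.array([[5.33076872e-04,-9.46632726e-01,-3.22313820e-01,8.34031037e-02],[9.99998711e-01,9.92880447e-04,-1.26217653e-03,-4.65868083e-04],[1.51483670e-03,-3.22312732e-01,9.46632034e-01,-1.41721101e-01],[0,0,0,1]])
def camT(c,st=None):
    if c=='wrist':
        q=st['tool_rot']; Rt=R.from_quat([q[1],q[2],q[3],q[0]]).as_matrix()
        return KW,Rt@HE[:3,:3],Rt@HE[:3,3]+st['tool_pos']
    K,r,t=CAM[c]; M=cv2.Rodrigues(r)[0]; return K,M.T,-M.T@t
def ray(c,uv,st=None):
    K,M,o=camT(c,st); d=M@np.linalg.inv(K)@np.array([uv[0],uv[1],1.]); return o,d/np.linalg.norm(d)
def onz(c,uv,z,st=None):
    o,d=ray(c,uv,st); return o+d*(z-o[2])/d[2]
def tri(rays):
    A=np.zeros((3,3));b=np.zeros(3)
    for o,d in rays:
        P=np.eye(3)-np.outer(d,d);A+=P;b+=P@o
    p=np.linalg.solve(A,b); return p,[np.linalg.norm((np.eye(3)-np.outer(d,d))@(p-o)) for o,d in rays]
def proj(c,p,st=None):
    K,M,o=camT(c,st); q=K@(M.T@(np.asarray(p)-o)); return q[:2]/q[2]
E
python3 - <<'E'
from h import *
np.set_printoptions(precision=3,suppress=True)
print(camT('top')[2],camT('side')[2])
for n,a,b in (("foot",(257,202),(274,258)),("pink",(238,236),(298,290)),("blue",(297,184),(276,220)),("pinA",(381,223),(348,174)),("pinB",(360,276),(386,205)),("gaugeA",(375,222),(348,190)),
 ("bowl",(185,200),(215,317)),("chisel",(404,171),(322,151)),("sander",(261,151),(227,231)),("cal",(313,246),(339,238)),("glue",(187,237),(260,317)),("cand",(454,224),(386,141)),("mallet",(330,144),(262,180))):
    print(n,*tri([ray('top',a),ray('side',b)]))
for e in ((254,190),(263,219)): print(onz('top',e,.03))
for e in ((367,220),(394,221)): print(onz('top',e,.06))
E
```

```text
[ 0.439 -0.011  1.54 ] [-0.018  0.936  1.22 ]
foot [0.556 0.228 0.003] [np.float64(0.004575138492806872), np.float64(0.004575138492806819)]
pink [0.419 0.294 0.001] [np.float64(0.009251852303177741), np.float64(0.009251852303177844)]
blue [0.637 0.08  0.012] [np.float64(0.0051842480116133455), np.float64(0.005184248011613446)]
pinA [ 0.497 -0.233  0.072] [np.float64(0.008714499986742076), np.float64(0.008714499986742034)]
pinB [ 0.301 -0.162  0.066] [np.float64(0.006278506462455969), np.float64(0.0062785064624560315)]
gaugeA [ 0.496 -0.226 -0.01 ] [np.float64(0.0006056416048113809), np.float64(0.0006056416048113001)]
bowl [0.567 0.51  0.012] [np.float64(0.007847668848995475), np.float64(0.007847668848995742)]
chisel [ 0.685 -0.326  0.046] [np.float64(0.0032642703588772757), np.float64(0.0032642703588772956)]
sander [0.76  0.222 0.015] [np.float64(0.0029233321337004854), np.float64(0.0029233321337006576)]
cal [ 0.402  0.013 -0.013] [np.float64(0.005414136306709792), np.float64(0.005414136306709805)]
glue [0.423 0.469 0.085] [np.float64(0.003867694729240855), np.float64(0.0038676947292408913)]
cand [ 0.48  -0.512  0.062] [np.float64(0.013576760310608959), np.float64(0.013576760310609028)]
mallet [ 0.788 -0.042  0.047] [np.float64(0.004891041988806891), np.float64(0.004891041988806821)]
[0.603 0.239 0.03 ]
[0.494 0.201 0.03 ]
[ 0.499 -0.187  0.06 ]
[ 0.498 -0.287  0.06 ]
```

Request:
{"api": "step_arm", "payload": {
  "motion": [
    [0.6, 0.74, 0.06, 0, 0, 0, 0],
    [0.6, 0.74, 0.06, 0, 0, 0, 0],
    [0.6, 0.74, 0.06, 0, 0, 0, 0],
    [0.6, 0.74, 0.06, 0, 0, 0, 0],
    [0.6, 0.74, 0.06, 0, 0, 0, 0],
    [0.6, 0.74, 0.06, 0, 0, 0, 0],
    [0.6, 0.74, 0.06, 0, 0, 0, 0],
    [0.6, 0.74, 0.06, 0, 0, 0, 0],
    [0.6, 0.74, 0.06, 0, 0, 0, 0],
    [0.6, 0.74, 0.06, 0, 0, 0, 0]
  ]
}}

```text
time: 2.65
tool_pos: [0.4519, -0.2339, 0.262]
tool_rot: [0.0, 0.992, 0.123, 0.001]
contact_force: [-0.3, -0.8, 0.4]
gripper_width: 1.0
```

Run:
```python
from plant import monitor, eyes, manip
from h import *
np.set_printoptions(precision=4,suppress=True)
st=monitor.state(); print(st)
f=eyes.grab_frame('wrist'); cv2.imwrite("pics/w1.png",f["pixels"][:,:,::-1])
for t in ("gauge_pin","gauge"):
    for d in eyes.pinpoint(t,'wrist'): print(t,d,onz('wrist',d['uv'],.06 if t=='gauge_pin' else 0,st))
f=eyes.grab_frame('top'); cv2.imwrite("pics/t1.png",f["pixels"][:,:,::-1])
```

```text
{'time': 2.65, 'joint_pos': array([-0.6243, -0.2474,  1.8416,  0.0008,  1.5462,  0.7007]), 'joint_vel': array([ 0.5094,  0.1195, -0.1218, -0.0246,  0.0054,  0.5138]), 'joint_efforts': array([ -1.3838, -27.8238, -37.0441,   0.2081,   0.0674,  -0.2795]), 'tool_pos': array([ 0.4519, -0.2339,  0.262 ]), 'tool_rot': array([0.0001, 0.9925, 0.1226, 0.0007]), 'contact_force': array([-0.276 , -0.8485,  0.4362]), 'ft_torque': array([-0.0761,  0.0295,  0.0068]), 'gripper_width': 1.000335973947587}
gauge_pin {'uv': [329.7, 127.1], 'p': 0.91} [ 0.4992 -0.2329  0.06  ]
gauge_pin {'uv': [234.7, 266.2], 'p': 0.84} [ 0.3006 -0.1594  0.06  ]
gauge {'uv': [328.4, 123.3], 'p': 0.66} [ 0.4977 -0.2335  0.    ]
```

View pics/w1.png

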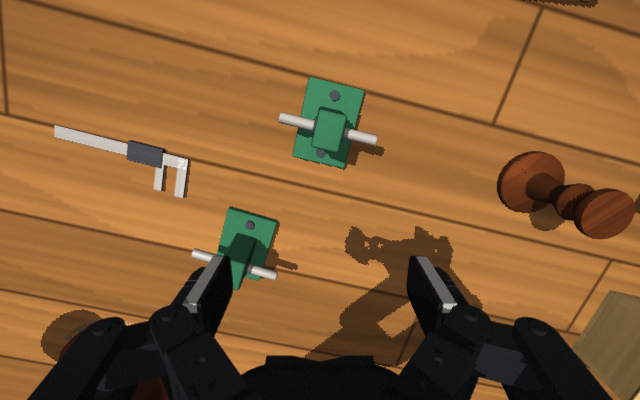

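View pics/t1.png

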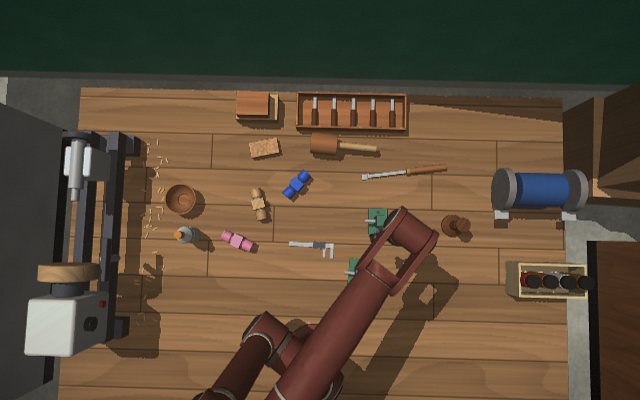

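Request:
{"api": "step_arm", "payload": {
  "motion": [
    [0.14, 0.91, -0.06, 0, 0, 0.04, 0],
    [0.14, 0.91, -0.06, 0, 0, 0.04, 0],
    [0.14, 0.91, -0.06, 0, 0, 0.04, 0],
    [0.14, 0.91, -0.06, 0, 0, 0.04, 0],
    [0.14, 0.91, -0.06, 0, 0, 0.04, 0],
    [0.14, 0.91, -0.06, 0, 0, 0.04, 0],
    [0.14, 0.91, -0.06, 0, 0, 0.04, 0],
    [0.14, 0.91, -0.06, 0, 0, 0.04, 0],
    [0.14, 0.91, -0.06, 0, 0, 0.04, 0],
    [0.14, 0.91, -0.06, 0, 0, 0.04, 0]
  ]
}}

```text
time: 3.85
tool_pos: [0.5204, 0.2206, 0.2305]
tool_rot: [-0.0, 0.988, 0.152, -0.0]
contact_force: [0.6, -0.5, -0.2]
gripper_width: 1.0
```

Run:
```python
from plant import monitor, eyes, manip
from h import *
np.set_printoptions(precision=4,suppress=True)
st=monitor.state(); print(st)
f=eyes.grab_frame('wrist'); im=f["pixels"][:,:,::-1]; cv2.imwrite("pics/w2.png",im)
for d in eyes.pinpoint('foot_mid','wrist'): print(d,onz('wrist',d['uv'],.023,st))
w=cv2.imread('pics/w1.png'); cv2.imwrite('pics/w1z.png',cv2.resize(w[60:180,260:400],(700,600),interpolation=cv2.INTER_CUBIC))
w=cv2.imread('pics/top0.png'); cv2.imwrite('pics/t0g.png',cv2.resize(w[195:245,350:410],(720,600),interpolation=cv2.INTER_CUBIC))
```

```text
{'time': 3.85, 'joint_pos': array([ 0.269 , -0.0883,  1.7535,  0.0008,  1.4773,  1.5347]), 'joint_vel': array([ 0.131 ,  0.1191, -0.101 , -0.0425,  0.0004,  0.1456]), 'joint_efforts': array([  0.7929, -33.7117, -37.1967,   0.2799,  -0.1048,   0.0966]), 'tool_pos': array([0.5204, 0.2206, 0.2305]), 'tool_rot': array([-0.0004,  0.9884,  0.1519, -0.0005]), 'contact_force': array([ 0.645 , -0.546 , -0.1887]), 'ft_torque': array([-0.034 ,  0.0631,  0.0414]), 'gripper_width': 1.000327240298019}
{'uv': [327.6, 140.3], 'p': 0.82} [0.5519 0.2219 0.023 ]
{'uv': [234.1, 231.5], 'p': 0.66} [0.4088 0.2983 0.023 ]
```

View pics/w2.png

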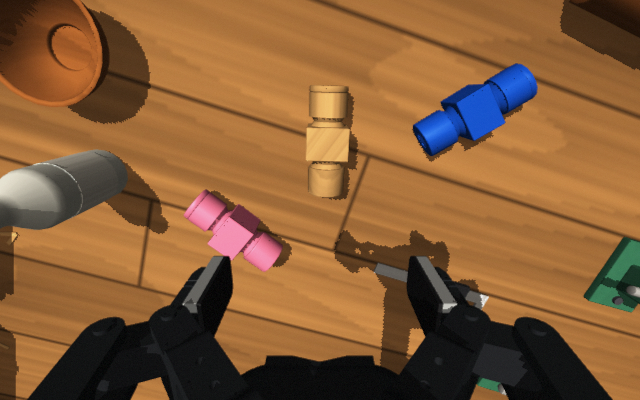

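View pics/w1z.png

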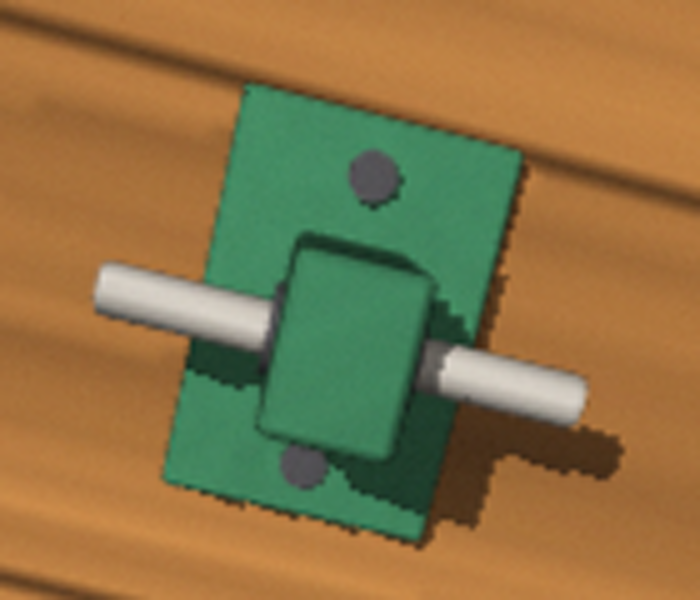

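View pics/t0g.png

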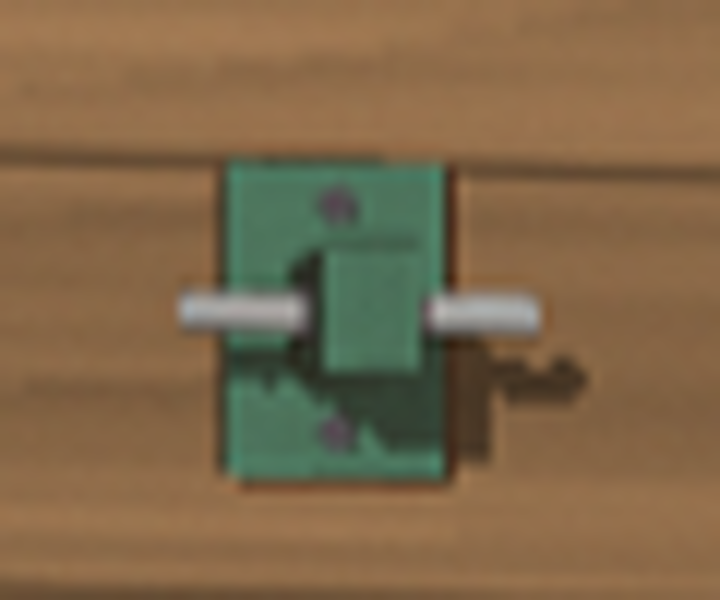

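Run:
```python
from h import *
np.set_printoptions(precision=4,suppress=True)
def ST(p,q): return dict(tool_pos=np.array(p),tool_rot=np.array(q))
s1=ST([0.4519,-0.2339,0.262],[0.0001,0.9925,0.1226,0.0007])
s2=ST([0.5204,0.2206,0.2305],[-0.0004,0.9884,0.1519,-0.0005])
for t,w in (((365.0,220.7),(279.6,117.6)),((394.8,221.1),(376.6,139.6))):
    print(tri([ray('top',t),ray('wrist',w,s1)]), onz('wrist',w,.06,s1), onz('top',t,.06))
im=cv2.imread('pics/w2.png'); cv2.imwrite('pics/w2z.png',cv2.resize(im[75:205,265:395],(780,780)[:2] if 0 else (600,600),interpolation=cv2.INTER_CUBIC))
im=cv2.imread('pics/top0.png'); cv2.imwrite('pics/t0f.png',cv2.resize(im[180:230,235:285],(600,600),interpolation=cv2.INTER_CUBIC))
print(proj('wrist',[.552,.223,.046],s2))
```

```text
(array([ 0.4965, -0.1787,  0.0698]), [np.float64(0.00034300847173944715), np.float64(0.00034300847173938053)]) [ 0.4957 -0.1775  0.06  ] [ 0.4966 -0.18    0.06  ]
(array([ 0.4981, -0.2901,  0.0511]), [np.float64(0.001333496778503446), np.float64(0.0013334967785035277)]) [ 0.4987 -0.2869  0.06  ] [ 0.498  -0.2898  0.06  ]
[327.1385 143.2104]
```

View pics/w2z.png

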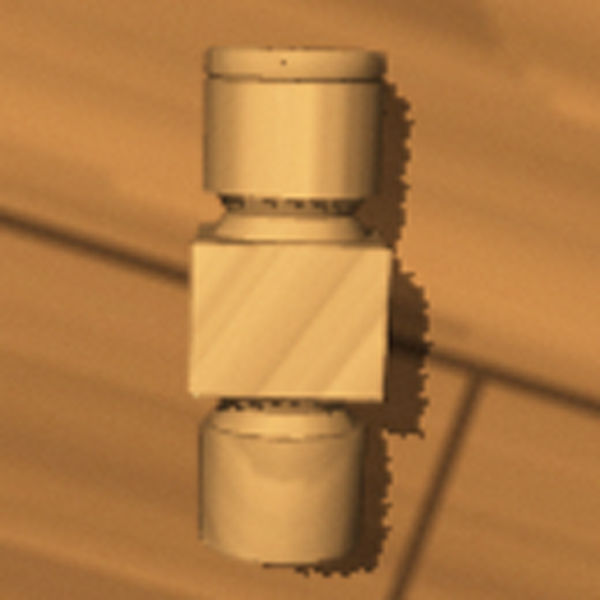

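View pics/t0f.png

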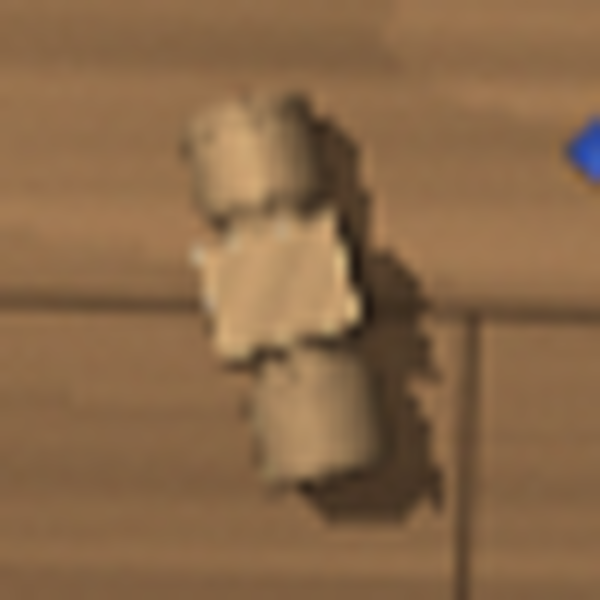

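Run:
```python
from h import *
np.set_printoptions(precision=4,suppress=True)
s2=dict(tool_pos=np.array([0.5204,0.2206,0.2305]),tool_rot=np.array([-0.0004,0.9884,0.1519,-0.0005]))
z=600/130
C=[onz('wrist',(265+u/z,75+v/z),.046,s2) for u,v in ((195,241),(391,247),(383,400),(190,394))]
C=np.array(C);print(C,C.mean(0))
a=(C[0]+C[1]-C[2]-C[3])/2; b=(C[0]+C[3]-C[1]-C[2])/2
print(np.linalg.norm(a),np.degrees(np.arctan2(a[1],a[0])),np.linalg.norm(b),np.degrees(np.arctan2(b[1],b[0]))-90)
ct=(np.array([196+363,-0])); 
T=[(235+u/12,180+v/12) for u,v in ((198,250),(330,215),(358,318),(222,358))]
D=np.array([onz('top',t,.046) for t in T]);print(D,D.mean(0))
print(np.degrees(2*np.arctan2(.1519,.9884)))
```

```text
[[0.5616 0.2479 0.046 ]
 [0.5736 0.2053 0.046 ]
 [0.5399 0.1954 0.046 ]
 [0.5276 0.2389 0.046 ]] [0.5507 0.2219 0.046 ]
0.035158287622051115 15.582637197103326 0.04470065452179394 15.760409863489258
[[0.5604 0.2443 0.046 ]
 [0.5724 0.2034 0.046 ]
 [0.5404 0.1935 0.046 ]
 [0.5269 0.2354 0.046 ]] [0.55   0.2192 0.046 ]
17.474028906475112
```

Request:
{"api": "step_arm", "payload": {
  "motion": [
    [0.06, 0.005, -0.1, 0, 0, -0.019, 0],
    [0.06, 0.005, -0.2, 0, 0, -0.019, 0],
    [0.06, 0.005, -0.28, 0, 0, -0.019, 0],
    [0.06, 0.005, -0.28, 0, 0, -0.019, 0],
    [0.06, 0.005, -0.28, 0, 0, -0.019, 0]
  ]
}}

```text
time: 4.45
tool_pos: [0.5503, 0.2189, 0.0914]
tool_rot: [0.0, 0.991, 0.136, -0.001]
contact_force: [1.4, 0.1, 0.4]
gripper_width: 0.997
```

Run:
```python
from plant import monitor, eyes, manip
from h import *
np.set_printoptions(precision=4,suppress=True)
st=monitor.state(); print(st['tool_pos'],st['tool_rot'],st['joint_pos'],st['joint_vel'])
f=eyes.grab_frame('wrist'); im=f["pixels"][:,:,::-1]; cv2.imwrite("pics/w3.png",im)
print(proj('wrist',[.5505,.2215,.046],st))
```

```text
[0.5503 0.2189 0.0914] [ 0.0003  0.9908  0.1355 -0.0008] [ 0.2531  0.1025  1.8039 -0.0004  1.2368  1.5522] [ 0.0148 -0.0429 -0.0676  0.0031 -0.0086  0.0028]
[316.6135 222.3738]
```

View pics/w3.png

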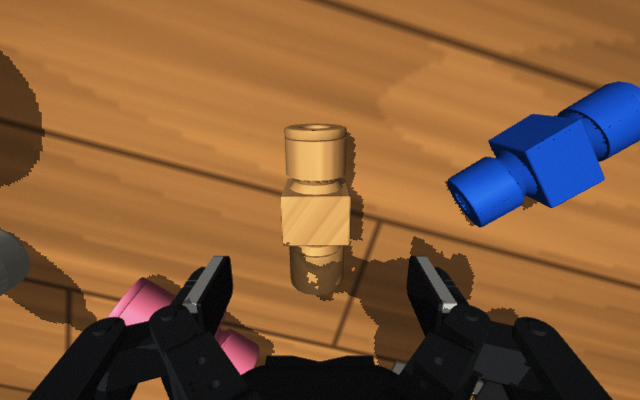

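Request:
{"api": "step_arm", "payload": {
  "motion": [
    [0.003, 0.003, -0.08, 0, 0, 0, 0],
    [0.003, 0.003, -0.14, 0, 0, 0, 0],
    [0.003, 0.003, -0.17, 0, 0, 0, 0],
    [0.003, 0.003, -0.17, 0, 0, 0, 0],
    [0.003, 0.003, -0.17, 0, 0, 0, 255],
    [0.003, 0.003, -0.17, 0, 0, 0, 255],
    [0.003, 0.003, -0.17, 0, 0, 0, 255],
    [0.003, 0.003, -0.17, 0, 0, 0, 255],
    [0.003, 0.003, -0.17, 0, 0, 0, 255],
    [0.003, 0.003, -0.17, 0, 0, 0, 255]
  ]
}}

```text
time: 5.5
tool_pos: [0.5537, 0.2228, 0.0088]
tool_rot: [-0.0, 0.991, 0.137, 0.002]
contact_force: [-0.4, -0.4, 6.0]
gripper_width: 0.532
```

Request:
{"api": "step_arm", "payload": {
  "motion": [
    [0, 0, 0.05, 0, 0, 0, 255],
    [0, 0, 0.15, 0, 0, 0, 255],
    [0, 0, 0.25, 0, 0, 0, 255],
    [0, 0, 0.3, 0, 0, 0, 255],
    [0, 0, 0.3, 0, 0, 0, 255],
    [0, 0, 0.3, 0, 0, 0, 255]
  ]
}}

```text
time: 6.1
tool_pos: [0.5515, 0.2223, 0.156]
tool_rot: [0.0, 0.991, 0.137, -0.0]
contact_force: [-0.1, -0.3, -1.8]
gripper_width: 0.535
```

Run:
```python
from plant import monitor, eyes, manip
from h import *
np.set_printoptions(precision=4,suppress=True)
st=monitor.state(); print(st)
for c in ('wrist','side'):
    f=eyes.grab_frame(c); im=f["pixels"][:,:,::-1]; cv2.imwrite(f"pics/{c}4.png",im)
cv2.imwrite('pics/side4z.png',cv2.resize(im[150:300,200:400],(800,600),interpolation=cv2.INTER_CUBIC))
```

```text
{'time': 6.1, 'joint_pos': array([0.2581, 0.0387, 1.7558, 0.    , 1.3472, 1.5545]), 'joint_vel': array([-0.0009,  0.0342,  0.0451,  0.0004,  0.0037,  0.0005]), 'joint_efforts': array([  0.0093, -40.4561, -38.6228,   0.0013,  -0.0541,  -0.0001]), 'tool_pos': array([0.5515, 0.2223, 0.156 ]), 'tool_rot': array([ 0.    ,  0.9906,  0.1368, -0.    ]), 'contact_force': array([-0.064 , -0.2648, -1.7827]), 'ft_torque': array([0.0164, 0.0191, 0.0474]), 'gripper_width': 0.5347194708873401}
```

View pics/wrist4.png

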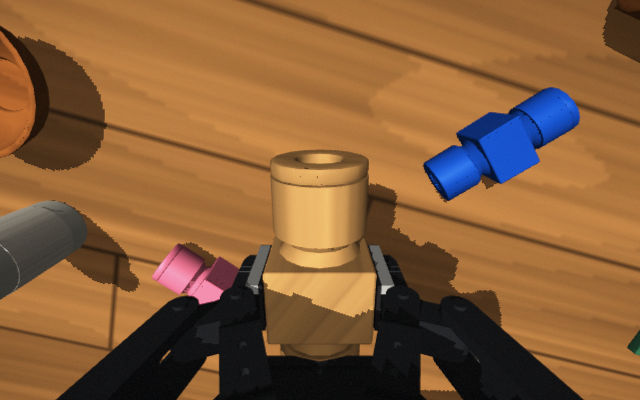

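View pics/side4z.png

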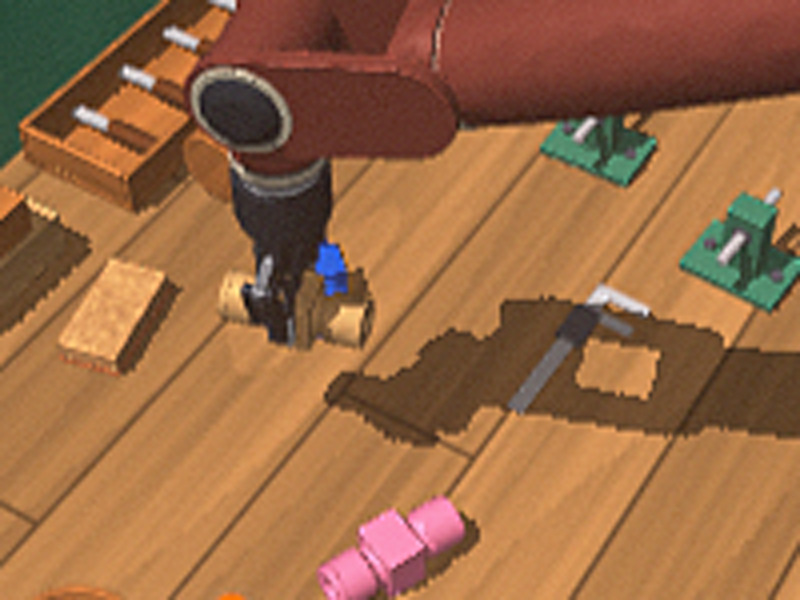

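```bash
cp pics/wrist4.png x.png
python3 - <<'E'
from h import *
np.set_printoptions(precision=4,suppress=True)
def trayx(uv,zt=None,xt=None):
    d=HE[:3,:3]@np.linalg.inv(KW)@np.array([*uv,1.]); o=HE[:3,3]
    s=(zt-o[2])/d[2] if zt is not None else (xt-o[0])/d[0]
    return o+s*d
for zc in (-.019,-.016,-.013,-.01):
  print(zc,'far/near block edge x', trayx((320,272),zt=zc-.023)[0],trayx((320,344),zt=zc-.023)[0])
for x in (.057,.06,.063): print(x,'mouth z',trayx((319.5,159),xt=x), )
print('widths', trayx((375,344),zt=-.037)[1]-trayx((265,344),zt=-.037)[1])
im=cv2.imread('x.png'); cv2.imwrite('pics/w4z.png',cv2.resize(im[140:360,220:420],(545,600),interpolation=cv2.INTER_CUBIC))
E
```

```text
-0.019 far/near block edge x 0.019300067832221934 -0.014730077774762457
-0.016 far/near block edge x 0.017371598273875064 -0.017682306956671376
-0.013 far/near block edge x 0.015443128715528179 -0.020634536138580323
-0.01 far/near block edge x 0.013514659157181308 -0.023586765320489242
0.057 mouth z [ 0.057  -0.0006 -0.0175]
0.06 mouth z [ 0.06   -0.0005 -0.0317]
0.063 mouth z [ 0.063  -0.0005 -0.0458]
widths 0.04731841997533889
```

View pics/w4z.png

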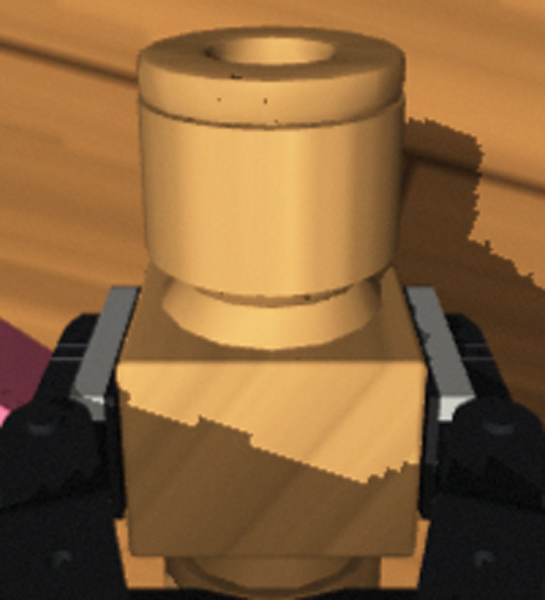

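Request:
{"api": "step_arm", "payload": {
  "motion": [
    [-0.11, -0.645, 0, 0, 0, 0.877, 255],
    [-0.11, -0.645, 0, 0, 0, 0.877, 255],
    [-0.11, -0.645, 0, 0, 0, 0.877, 255],
    [-0.11, -0.645, 0, 0, 0, 0.877, 255],
    [-0.11, -0.645, 0, 0, 0, 0.877, 255],
    [-0.11, -0.645, 0, 0, 0, 0.877, 255],
    [-0.11, -0.645, 0, 0, 0, 0.877, 255],
    [-0.11, -0.645, 0, 0, 0, 0.877, 255],
    [-0.11, -0.645, 0, 0, 0, 0.877, 255],
    [-0.11, -0.645, 0, 0, 0, 0.877, 255]
  ]
}}

```text
time: 7.2
tool_pos: [0.495, -0.1004, 0.1533]
tool_rot: [-0.002, 0.7, 0.715, -0.001]
contact_force: [-0.6, 0.4, -1.7]
gripper_width: 0.53
```

Request:
{"api": "step_arm", "payload": {
  "motion": [
    [0, 0, -0.08, 0, 0, 0, 255],
    [0, 0, -0.16, 0, 0, 0, 255],
    [0, 0, -0.222, 0, 0, 0, 255],
    [0, 0, -0.222, 0, 0, 0, 255],
    [0, 0, -0.222, 0, 0, 0, 255]
  ]
}}

```text
time: 7.7
tool_pos: [0.4953, -0.0997, 0.0437]
tool_rot: [-0.002, 0.7, 0.714, -0.001]
contact_force: [0.1, 0.4, -0.5]
gripper_width: 0.532
```

Run:
```python
from plant import monitor, eyes, manip
from h import *
np.set_printoptions(precision=4,suppress=True)
st=monitor.state(); print(st, np.degrees(2*np.arctan2(st['tool_rot'][2],st['tool_rot'][1])))
for c in ('wrist','side','top'):
    f=eyes.grab_frame(c); im=f["pixels"][:,:,::-1]; cv2.imwrite(f"pics/{c}5.png",im)
    if c!='wrist':
        u,v=proj(c,[.497,-.18,.06]); u=int(u);v=int(v)
        cv2.imwrite(f'pics/{c}5z.png',cv2.resize(im[v-45:v+45,u-60:u+60],(800,600),interpolation=cv2.INTER_CUBIC)); print(c,u,v)
```

```text
{'time': 7.7, 'joint_pos': array([-0.3459, -0.0322,  2.0325, -0.    ,  1.1454, -0.3649]), 'joint_vel': array([-0.001 , -0.0387, -0.0511,  0.0015, -0.0056, -0.0004]), 'joint_efforts': array([  0.0221, -29.3094, -30.5876,  -0.0059,   0.1048,   0.0003]), 'tool_pos': array([ 0.4953, -0.0997,  0.0437]), 'tool_rot': array([-0.0019,  0.7004,  0.7138, -0.0009]), 'contact_force': array([ 0.1133,  0.3986, -0.4657]), 'ft_torque': array([-0.0316, -0.0768, -0.0291]), 'gripper_width': 0.5316840309855607} 91.08805399032619
side 343 184
top 364 220
```

View pics/wrist5.png

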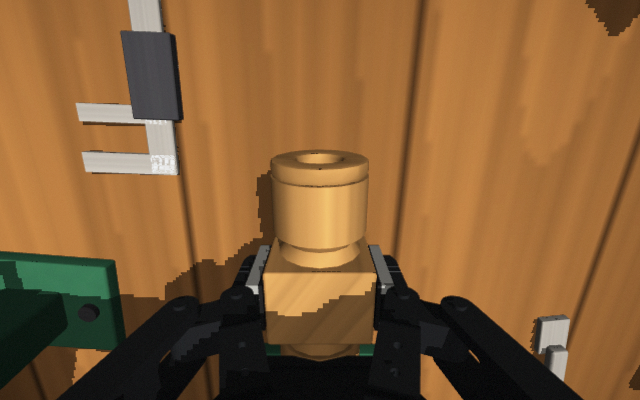

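View pics/side5z.png

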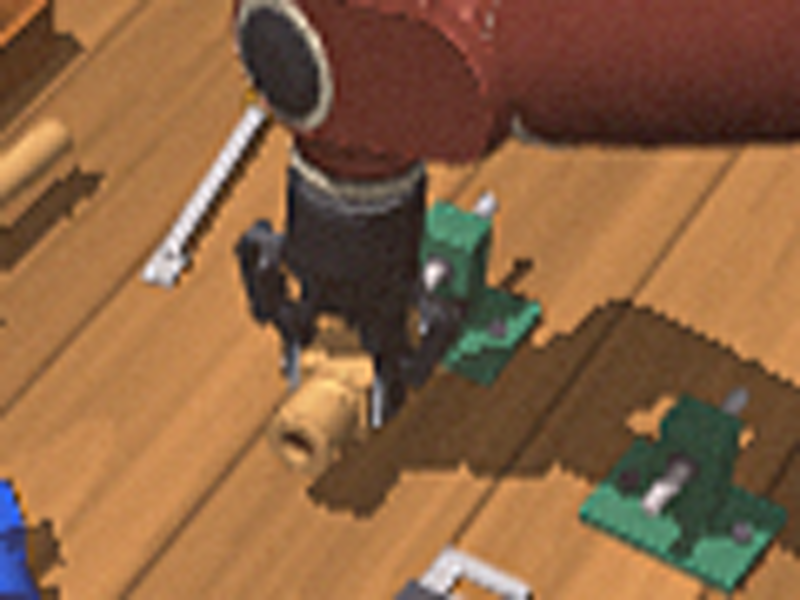

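View pics/top5z.png

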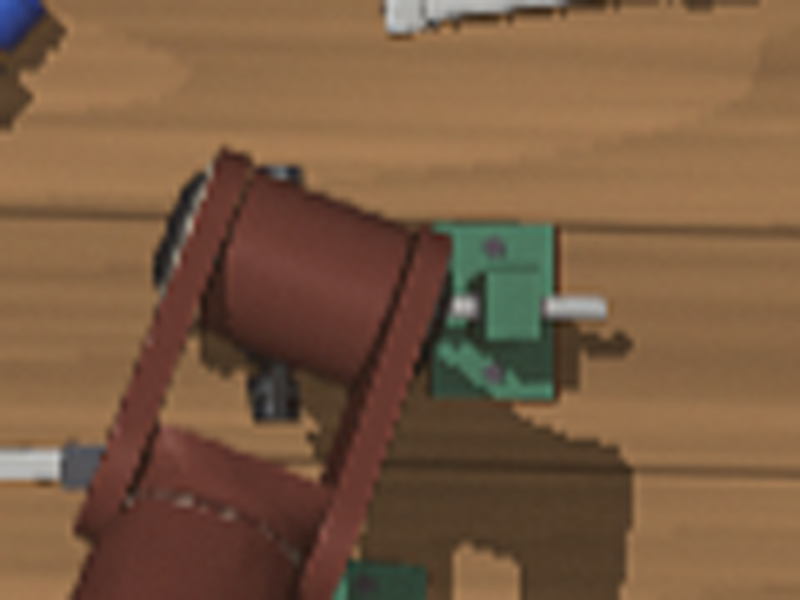

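Request:
{"api": "step_arm", "payload": {
  "motion": [
    [0, -0.015, 0.001, 0, 0, 0, 255],
    [0, -0.03, 0.001, 0, 0, 0, 255],
    [0, -0.036, 0.001, 0, 0, 0, 255],
    [0, -0.042, 0.001, 0, 0, 0, 255],
    [0, -0.048, 0.001, 0, 0, 0, 255],
    [0, -0.048, 0.001, 0, 0, 0, 255]
  ]
}}

```text
time: 8.45
tool_pos: [0.4967, -0.1245, 0.0458]
tool_rot: [-0.0, 0.701, 0.714, -0.0]
contact_force: [0.2, 0.1, -1.2]
gripper_width: 0.533
```

Request:
{"api": "step_arm", "payload": {
  "motion": [
    [0, -0.004, 0, 0, 0, 0, 255],
    [0, -0.008, 0, 0, 0, 0, 255],
    [0, -0.008, 0, 0, 0, 0, 255]
  ]
}}

```text
time: 8.75
tool_pos: [0.4968, -0.1283, 0.0458]
tool_rot: [-0.0, 0.7, 0.714, -0.0]
contact_force: [1.3, 0.4, -1.0]
gripper_width: 0.536
```

Request:
{"api": "step_arm", "payload": {
  "motion": [
    [0, -0.004, 0, 0, 0, 0, 255],
    [0, -0.008, 0, 0, 0, 0, 255],
    [0, -0.008, 0, 0, 0, 0, 255]
  ]
}}

```text
time: 9.05
tool_pos: [0.4968, -0.1324, 0.0459]
tool_rot: [0.0, 0.7, 0.714, -0.0]
contact_force: [0.3, -0.6, -2.0]
gripper_width: 0.529
```

Request:
{"api": "step_arm", "payload": {
  "motion": [
    [0, -0.004, 0, 0, 0, 0, 255],
    [0, -0.008, 0, 0, 0, 0, 255],
    [0, -0.008, 0, 0, 0, 0, 255]
  ]
}}

```text
time: 9.35
tool_pos: [0.4968, -0.1364, 0.0459]
tool_rot: [0.0, 0.7, 0.714, 0.0]
contact_force: [-0.3, -0.5, -1.9]
gripper_width: 0.53
```

Request:
{"api": "step_arm", "payload": {
  "motion": [
    [0, -0.006, 0, 0, 0, 0, 255],
    [0, -0.012, 0, 0, 0, 0, 255],
    [0, -0.016, 0, 0, 0, 0, 255],
    [0, -0.016, 0, 0, 0, 0, 255]
  ]
}}

```text
time: 9.75
tool_pos: [0.4968, -0.144, 0.0459]
tool_rot: [-0.0, 0.701, 0.714, 0.0]
contact_force: [0.1, 2.8, -0.4]
gripper_width: 0.533
```

Run:
```python
from plant import monitor, eyes, manip
from h import *
np.set_printoptions(precision=4,suppress=True)
for c in ('wrist','side'):
    f=eyes.grab_frame(c); im=f["pixels"][:,:,::-1]; cv2.imwrite(f"pics/{c}6.png",im)
    if c!='wrist':
        u,v=proj(c,[.497,-.18,.06]); u=int(u);v=int(v)
        cv2.imwrite(f'pics/{c}6z.png',cv2.resize(im[v-45:v+45,u-60:u+60],(800,600),interpolation=cv2.INTER_CUBIC)); print(c,u,v)
```

```text
side 343 184
```

View pics/wrist6.png

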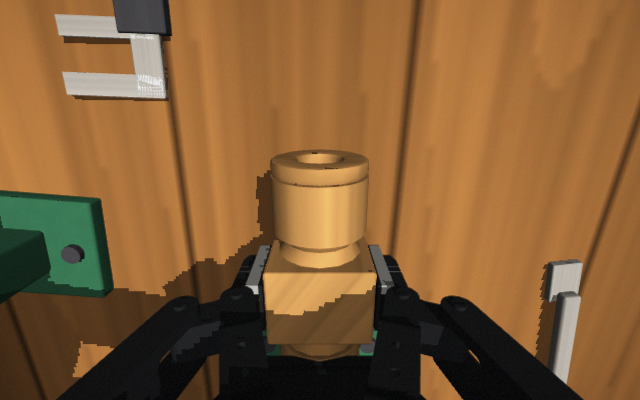

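View pics/side6z.png

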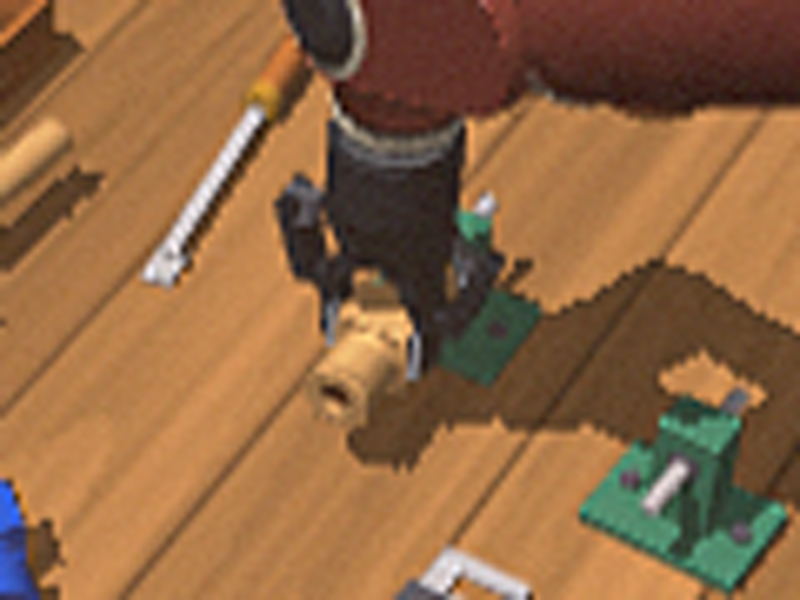

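Request:
{"api": "step_arm", "payload": {
  "motion": [
    [0, -0.006, 0, 0, 0, 0, 255],
    [0, -0.01, 0, 0, 0, 0, 255],
    [0, -0.01, 0, 0, 0, 0, 255]
  ]
}}

```text
time: 10.15
tool_pos: [0.4968, -0.144, 0.0461]
tool_rot: [-0.004, 0.701, 0.713, 0.004]
contact_force: [-1.2, 20.8, 7.9]
gripper_width: 0.531
```

Request:
{"api": "step_arm", "payload": {
  "motion": [
    [0, 0.02, 0, 0, 0, 0, 255],
    [0, 0.08, 0, 0, 0, 0, 255],
    [0, 0.16, 0, 0, 0, 0, 255],
    [0, 0.16, 0.02, 0, 0, 0, 255],
    [0, 0.16, 0.12, 0, 0, 0, 255],
    [0, 0.18, 0.22, 0, 0, 0, 255],
    [0, 0.2, 0.32, 0, 0, 0, 255],
    [0, 0.2, 0.42, 0, 0, 0, 255],
    [0, 0.2, 0.5, 0, 0, 0, 255],
    [0, 0.2, 0.5, 0, 0, 0, 255]
  ]
}}

```text
time: 11.15
tool_pos: [0.4998, -0.0506, 0.3049]
tool_rot: [0.007, 0.7, 0.714, 0.003]
contact_force: [0.4, 0.4, -1.1]
gripper_width: 0.532
```

Request:
{"api": "step_arm", "payload": {
  "motion": [
    [0, 0, 0, -0.1, 0, 0, 255],
    [0, 0, 0, -0.2, 0, 0, 255],
    [0, 0, 0, -0.2, 0, 0, 255]
  ]
}}

```text
time: 11.45
tool_pos: [0.4961, -0.0472, 0.2938]
tool_rot: [0.104, 0.691, 0.707, -0.108]
contact_force: [-0.9, -0.5, -2.1]
gripper_width: 0.53
```

Run:
```python
from plant import monitor
st=monitor.state(); print(st['time'],st['joint_pos'].round(3),st['tool_pos'],st['tool_rot'])
```

```text
11.45 [-0.078 -0.283  1.839 -0.3    1.563 -0.103] [ 0.49614142 -0.04717048  0.29383628] [ 0.10410089  0.69075931  0.70740787 -0.10765073]
```

Request:
{"api": "step_arm", "payload": {
  "motion": [
    [0, 0, 0, 0.1, 0, 0, 255],
    [0, 0, 0, 0.2, 0, 0, 255],
    [0, 0, 0, 0.2, 0, 0, 255]
  ]
}}

```text
time: 11.75
tool_pos: [0.4968, -0.0524, 0.2957]
tool_rot: [-0.0, 0.702, 0.712, 0.001]
contact_force: [-0.6, -0.6, -1.6]
gripper_width: 0.531
```

Request:
{"api": "step_arm", "payload": {
  "motion": [
    [0, 0, 0, 0, 0, -0.1, 255],
    [0, 0, 0, 0, 0, -0.2, 255],
    [0, 0, 0, 0, 0, -0.3, 255],
    [0, 0, 0, 0, 0, -0.4, 255],
    [0, 0, 0, 0, 0, -0.5, 255],
    [0, 0, 0, 0, 0, -0.6, 255],
    [0, 0, 0, 0, 0, -0.7, 255],
    [0, 0, 0, 0, 0, -0.8, 255],
    [0, 0, 0, 0, 0, -0.9, 255],
    [0, 0, 0, 0, 0, -1.0, 255]
  ]
}}

```text
time: 12.75
tool_pos: [0.4965, -0.0494, 0.2951]
tool_rot: [0.001, 0.999, 0.042, -0.0]
contact_force: [-0.1, -0.2, -1.3]
gripper_width: 0.534
```

Request:
{"api": "step_arm", "payload": {
  "motion": [
    [0, 0, 0, 0, 0, -0.1, 255],
    [0, 0, 0, 0, 0, -0.2, 255],
    [0, 0, 0, 0, 0, -0.3, 255],
    [0, 0, 0, 0, 0, -0.4, 255],
    [0, 0, 0, 0, 0, -0.5, 255],
    [0, 0, 0, 0, 0, -0.6, 255],
    [0, 0, 0, 0, 0, -0.7, 255],
    [0, 0, 0, 0, 0, -0.8, 255],
    [0, 0, 0, 0, 0, -0.9, 255],
    [0, 0, 0, 0, 0, -1.0, 255]
  ]
}}

```text
time: 13.75
tool_pos: [0.4965, -0.0494, 0.2951]
tool_rot: [0.001, 0.759, -0.651, 0.0]
contact_force: [-0.3, 0.3, -1.4]
gripper_width: 0.532
```

Run:
```python
from plant import monitor
from h import *
st=monitor.state(); q=st['tool_rot']; print(st['time'],st['joint_pos'].round(3),st['tool_pos']);print(R.from_quat([q[1],q[2],q[3],q[0]]).as_matrix().round(3))
```

```text
13.75 [-2.480e-01 -2.840e-01  1.817e+00 -1.000e-03  1.609e+00  2.740e+00] [ 0.49649487 -0.04940457  0.29508463]
[[ 0.154 -0.988 -0.001]
 [-0.988 -0.154 -0.001]
 [ 0.001  0.001 -1.   ]]
```

Request:
{"api": "step_arm", "payload": {
  "motion": [
    [0, 0.01, 0.01, 0.098, 0.0153, 0, 255],
    [0, 0.02, 0.02, 0.196, 0.0306, 0, 255],
    [0, 0.03, 0.03, 0.294, 0.0459, 0, 255],
    [0, 0.04, 0.04, 0.392, 0.0612, 0, 255],
    [0, 0.05, 0.05, 0.49, 0.0765, 0, 255],
    [0, 0.06, 0.06, 0.588, 0.0918, 0, 255],
    [0, 0.07, 0.07, 0.686, 0.107, 0, 255],
    [0, 0.08, 0.08, 0.784, 0.122, 0, 255],
    [0, 0.09, 0.09, 0.882, 0.138, 0, 255],
    [0, 0.1, 0.1, 0.98, 0.153, 0, 255]
  ]
}}

```text
time: 14.75
tool_pos: [0.497, 0.0003, 0.3453]
tool_rot: [-0.443, 0.559, -0.477, -0.514]
contact_force: [1.0, -0.1, -2.4]
gripper_width: 0.531
```

Run:
```python
from plant import monitor
from h import *
st=monitor.state(); q=st['tool_rot']; print(st['time'],st['joint_pos'].round(3),st['tool_pos']);print(R.from_quat([q[1],q[2],q[3],q[0]]).as_matrix().round(3))
```

```text
14.75 [-0.594  0.136  1.774  1.181  2.231  2.633] [4.97000512e-01 2.59020127e-04 3.45335558e-01]
[[ 0.016 -0.988 -0.152]
 [-0.078 -0.153  0.985]
 [-0.997 -0.004 -0.079]]
```

Request:
{"api": "step_arm", "payload": {
  "motion": [
    [0, 0, 0, 0.052, 0.008, 0, 255],
    [0, 0, 0, 0.052, 0.008, 0, 255],
    [0, 0, 0, 0.052, 0.008, 0, 255],
    [0, 0, 0, 0.052, 0.008, 0, 255],
    [0, 0, 0, 0.052, 0.008, 0, 255],
    [0, 0, 0, 0.052, 0.008, 0, 255]
  ]
}}

```text
time: 15.35
tool_pos: [0.4969, 0.0008, 0.3466]
tool_rot: [-0.46, 0.541, -0.459, -0.534]
contact_force: [0.3, -0.5, -0.4]
gripper_width: 0.529
```

Run:
```python
from plant import monitor,eyes
from h import *
st=monitor.state(); q=st['tool_rot']; print(st['time'],st['joint_pos'].round(3),st['joint_vel'].round(3),st['tool_pos']);print(R.from_quat([q[1],q[2],q[3],q[0]]).as_matrix().round(3))
for c in ('wrist','side','top'):
    f=eyes.grab_frame(c); im=f["pixels"][:,:,::-1]; cv2.imwrite(f"pics/{c}9.png",im)
    if c=='side': cv2.imwrite('pics/side9z.png',cv2.resize(im[100:280,220:460],(800,600),interpolation=cv2.INTER_CUBIC))
```

```text
15.35 [-0.594  0.16   1.782  1.238  2.255  2.641] [-0.001  0.007  0.004  0.002  0.001  0.   ] [0.49689836 0.00083641 0.34663747]
[[ 0.008 -0.988 -0.154]
 [-0.005 -0.154  0.988]
 [-1.    -0.007 -0.006]]
```

View pics/wrist9.png

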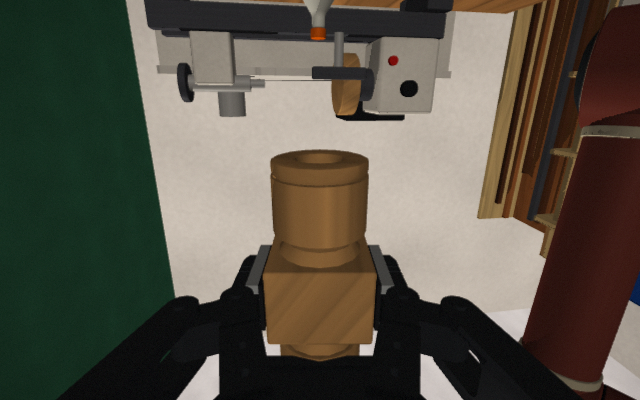

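View pics/side9z.png

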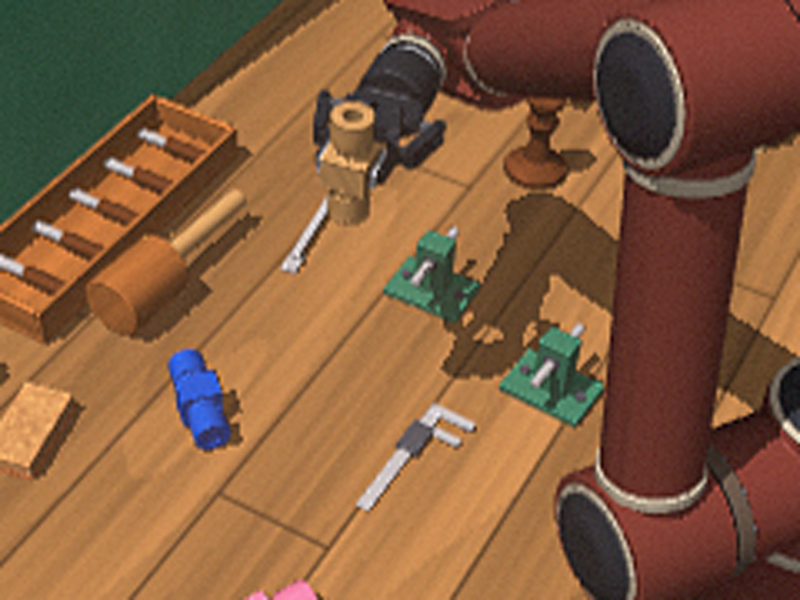

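View pics/top9.png

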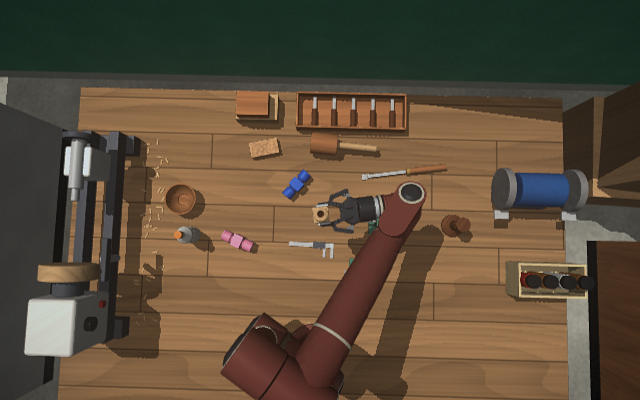

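```bash
python3 -c "
from plant import manip
print(manip.job_done())"
```

```text
the job is handed in; nothing more can be done
None
```

I found the bored end, turned the foot upright with that end up, and handed the job in with the gripper still holding it (about 15.4 s of the 59 s used).

- **Finding the bore:** I gripped the tan foot by its square block and slid its near end onto the left pin of the right-hand gauge. It passed where the shallow recess would have stopped it with almost no force. It then stopped about 24 mm deeper with about 21 N, as the bore floor would. I did not test the other end.
- **Final pose:** I drew the foot off, turned it over and stood it with the bored end up. The last reading had the axis within about 1° of vertical, the foot's centre about 0.35 m above the bench, joint speeds close to zero and the grip steady (opening about 45 mm).
- **Last checks:** The final pictures show the foot upright and clear of the gauge, with the bystanders where they were. None of the checks failed. The gauge's position agreed to within 3 to 4 mm between the two camera views and where the foot stopped.

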